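# Turn a sample carrier over and nudge it onto the reader stage's locating pin

## Task

The sample carrier lies upside down in the blue leaf of the turnover cradle: swing the leaf by its black handle right over onto the white tray so that the carrier is turned face up, and swing the leaf back open, leaving the carrier on the tray. Take the carrier by its orange grip and lay it between the two guide rails of the reader stage, hole end towards the pin, a little short of home so that its end rests on top of the brass pin, and let go of it there. Then nudge it from its other end until its hole drops over the pin and it lies flat on the stage; leave it there, cradle open, with the other things on the bench where they are.

Things in the scene. Friction and masses are not known exactly. Their poses are not given: they have to be found in the camera images.
- cradle: turnover cradle fixed to the table; grey base plate 150 (x) x 186 (y) x 8 mm, origin under the middle of it, below the hinge. Its x axis runs along the hinge. On the +y side a fixed white tray: floor 36 mm above the table, from y = 9 to 91 mm and x = -75 to 75 mm, rim 4 mm high. On the -y side the blue leaf (see leaf)
- hinge (a point): middle of the cradle's hinge axis, 42 mm above the table; axes as the cradle's
- leaf (a joint): angle of the blue leaf about the hinge: 0 = open, lying flat on the -y side; 1.57 = upright; 3.14 = folded right over, flat on top of the white tray. Turns freely (0.12 kg) and falls to whichever side it leans. The leaf is a frame 134 x 74 mm whose walls, 9 mm high, hold the carrier with 2 mm of play; when it passes upright the carrier tips over onto the tray. The opening in its middle lets the carrier's grip through
- handle (a point): middle of the leaf's black handle rod: 10 mm thick, 100 mm long, parallel to the hinge and 126 mm from it, 42 mm above the table when the leaf is open or folded over; can be pinched from above within 30 mm of its middle and turns in the fingers as the leaf swings. 38 mm are free between the rod and the leaf's frame
- carrier: aluminium sample carrier, 120 (x) x 60 (y) x 10 (z) mm, 0.15 kg, origin in the middle of its underside, z out of its face (at the start z points down and the underside is uppermost). On its face six round windows and an orange grip rib 46 (x) x 14 (y) mm, centred at x = -6 mm, from z = 10 to 32 mm. Turned over in the cradle it ends with x still along the cradle's x and its underside on the tray floor, in the middle of the tray (about 46 mm from the hinge) within a few mm
- hole (a point): centre of the carrier's locating hole at its underside, at x = +30 mm on the carrier's centre line; a through hole 14 mm in diameter, 30 mm from the carrier's +x end
- stage: reader stage fixed to the table, origin under its middle: dark foot plate 130x130x6 mm, green block with its top 20 mm above the table, x = -45 to 55 mm; two steel guide rails along x, 63 mm apart inside, round tops (6 mm radius) 36 mm above the table, x = -40 to 54 mm. Carrier and stage x axes point the same way; seated, the carrier's -x end stands 20 mm beyond the block, 20 to 30 mm above the table, free to be pushed
- pin (a point): foot of the brass locating pin on the block's top, 20 mm above the table, at x = +25 mm on the stage's centre line; pin 9 mm in diameter, 6 mm high, its top edge rounded; axes as the stage's. Pushing takes about 3 N till the hole drops, then the pin stops it. Laid with its hole some 7 to 26 mm short of the pin (towards -x) the carrier's end rests on the pin, tilted by about 5 degrees
- tube_rack: orange moulded rack with capped tubes, 62x105x42 mm; a bystander, loose, origin under its middle
- timer: white lab timer lying flat, 72x62x18 mm; a bystander, loose, origin under its middle
- bottle: brown bottle with a white cap, 44 mm across, 85 mm high; a bystander, loose, origin under its middle
- petri: closed petri dish, 92 mm across, 15 mm high; a bystander, loose, origin under its middle
- beaker: white plastic beaker, 56 mm across, 69 mm high (the tall fixed incubator stands beside it, left of the stage, from y = 0.30 m and x = 0.48 m on); a bystander, loose, origin under its middle
- tape: roll of blue tape lying flat, 58 mm across, 19 mm high; a bystander, loose, origin under its middle
- marker: white marker pen with a red cap, 13x137x14 mm; a bystander, loose, origin under its middle
Mind the look-alikes: they are no part of the job. What is shaped like the carrier but pink is not meant.

How it is judged:
On the way, in this order (a step that is already met when the one before it is completed fails the run):
1. the leaf is folded right over onto the tray with the carrier face up between them (value of joint leaf above 2.95 rad and angle between carrier's own z axis and vertical below 0.15 rad), for 0.1 s.
2. the leaf is open again and the carrier lies face up on the white tray (value of joint leaf below 0.35 rad and angle between carrier's own z axis and vertical below 0.1 rad and y of carrier in the frame of cradle between 0.02 and 0.08 m and z of carrier in the frame of cradle below 0.045 m), for 0.1 s.
3. the carrier lies between the rails with its end on top of the pin, its hole 6 to 28 mm short of the pin, and is let go (x of hole in the frame of pin between -0.028 and -0.006 m and y of hole in the frame of pin between -0.006 and 0.006 m and z of hole in the frame of pin between 0.002 and 0.012 m and angle between carrier's own z axis and vertical below 0.15 rad and contact force between the fingers and carrier below 0.1 N and linear speed of carrier below 0.02 m/s), for 0.2 s.
At the end, for the whole second after the job is handed in: the carrier lies face up and flat on the stage (within 1.5 mm of the block's top and 1.4 degrees of level) with the pin in its hole (centres within 4 mm), along the rails, at rest; the cradle's leaf is open (under 0.35 rad) (horizontal distance between hole and pin below 0.004 m and z of hole in the frame of pin below 0.0015 m and angle between carrier's own z axis and vertical below 0.025 rad and angle between the x axis of carrier and the x axis of stage, either way round below 0.08 rad and linear speed of carrier below 0.01 m/s and value of joint leaf below 0.35 rad); the robot touches nothing.
It fails at once if a bystander is moved by more than 25 mm (distance of any of tube_rack, timer, bottle, petri, beaker, tape, marker from where it was at the start of the episode above 0.025 m).
It also fails if it takes over 70 s, if anything falls off the work surface, if the arm or the gripper's body presses on something with over 40 N, if the wrist force passes 120 N, or if a joint passes its speed limit or range.

## Robot

A 7-joint arm with a two-finger parallel gripper is mounted at the origin on a cart in front of the work surface, level with it; the furniture and walls round the work are solid. World frame = base frame: x ahead of the robot, y to its left, z up, the work surface at z = 0. Lengths are in m, angles in rad, forces in N, time in s.
With the tool pointing down it reaches from about 0.4 to 0.9 m from the base axis. Payload 5.5 kg.
Tool frame: the origin (TCP) lies at the very end of the fingers, on their centre line; the grasp point (between the pads) lies 19 mm behind it (bot.pinch_z is the distance from the TCP to the grasp point, in m); z points along the fingers, y is the line along which they close (so a half turn about z gives the same grasp; the last joint's range is limited). The gripper opens to 85 mm and grips with 20 to 120 N. Pads are 22 mm wide; open, the fingers measure 114 mm over their backs; the gripper's body (76 mm by 85 mm) begins 54 mm behind the grasp point. The pads swing forward as they close: fully open they stand 13 mm farther back than shut.
Start: joints at [-0.881, 0.501, -0.427, 1.55, 0.221, 1.138, -0.21], TCP at [0.269, 0.592, 0.231] pointing down, gripper open.
Joint ranges: [-2.88, 2.88], [-0.31, 2.03], [-1.54, 1.56], [0.2, 2.42], [-1.41, 4.55], [0.19, 2.02], [-2.57, 2.57]. Speed limits (rad/s): [2.57, 2.57, 3.14, 3.14, 3.14, 3.14, 3.14].

## Interface

Orientations are given as [roll, pitch, yaw] about the fixed x, y, z axes, in that order (R = Rz(yaw) Ry(pitch) Rx(roll)).
In Python, from rig import bot gives the robot as it stands. Calls block until the motion is done:
- bot.reach(position, orientation): joint-space move of the TCP to a pose.
- bot.move_linear(position, orientation=None, max_speed=0.15, guard=None): straight line of the TCP; orientation=None keeps the orientation; max_speed is the mean speed in m/s. With guard (N) it stops when the force on the tool has changed by that much, and returns True; else False.
- bot.move_j(angles): joint-space move.
- bot.ungrasp() and bot.gripper_close(): open the fingers fully, or close them until they stop; the grip force is fixed at half the most.
- bot.pause(seconds).
- bot.inverse_kinematics(position, orientation): joint angles nearest the present ones, or None.
- bot.get_image(name): name is "scene" or "top" or "wrist"; returns a dict with "frame" (420x560x3 uint8, red, green, blue), "fx", "fy", "cx", "cy" (pixels), "R" (3x3) and "t" (3): a world point X has camera coordinates R X + t. Camera axes: x right, y down, z forward; pixel columns grow to the right and rows downward; lengths in m; the calibration is good to about 2 mm. A picture is of the moment at which its call begins. There is no depth.
A pose or a line that the arm cannot do raises bot.PlanningError and nothing moves.
- bot.sign_off(): hands the job in; it is judged then, once.
Trained networks look in the newest picture that a camera, given by its name, has taken for a name from the list of things; names that differ only in an ending like _2 or _b are one class to them, and where a whole thing is asked for, a point or a joint stands for the part that bears it (a point fixed in the world has none). Each returns a list of dicts, best first, with "score" (0 to 1); they miss things now and then, are a little off and sometimes report something else, mostly with a low value. They report only what shows in the picture. A call takes as long as a camera call. They do not tell look-alikes from the thing itself.
- bot.recognise(camera, thing): "xyz" ([x, y, z] in m, in world coordinates, good to about 4 mm: the middle of the surface that is visible of it).
- bot.outline_of(camera, thing): "pixels" (420x560 bool, what is visible of it).
Readings, each from a call of its own:
- bot.get_t(): time.
- bot.get_joints(): joint angles.
- bot.get_joint_vel(): joint speeds.
- bot.get_joint_efforts(): joint torques, N m.
- bot.get_position(): TCP position.
- bot.get_ee_rot(): TCP orientation.
- bot.get_wrist_force(): force on the tool from outside, world axes, zero at the start.
- bot.get_wrist_torque(): the same for the moment, N m.
- bot.get_width(): finger opening in m.
- bot.get_gripper_force(): force on a finger pad.
Only numpy, scipy, OpenCV 4.12 (cv2) and the standard library are available. Lean on these libraries where they do the work, as an engineer would, in place of code of your own. Each camera call takes 0.05 s, during which the arm holds its last target. There are 200 camera calls.

## Working session

There is one attempt and no reset: what is moved stays moved. The work goes in short steps, each a Python script; the robot and the scene stay as the last script left them, time stands still between calls to the robot, and variables do not carry over. Pictures are saved under pics/ and viewed, at most 10 in all, crops included, and the job is handed in when it is done.

```bash
mkdir -p pics; ls
cat > h.py <<'E'
import numpy as np, cv2
from rig import bot
def shot(cam,name):
    im=bot.get_image(cam); cv2.imwrite(f"pics/{name}.png",im["frame"][:,:,::-1]); return im
def ray(im,u,v,z):
    R=np.array(im["R"]);t=np.array(im["t"]);C=-R.T@t
    d=R.T@np.array([(u-im["cx"])/im["fx"],(v-im["cy"])/im["fy"],1]); return C+d*(z-C[2])/d[2]
def proj(im,X):
    c=np.array(im["R"])@np.array(X)+np.array(im["t"]); return np.array([im["fx"]*c[0]/c[2]+im["cx"],im["fy"]*c[1]/c[2]+im["cy"]])
E
python3 - <<'E'
from h import *
for c in("top","scene"):
    im=shot(c,c+"0"); print(c,im["fx"],(-np.array(im["R"]).T@im["t"]).round(3))
    for n in("cradle","leaf","handle","carrier","stage","pin","tube_rack","timer","bottle","petri","beaker","tape","marker"):
        try: print(n,[(np.round(d["xyz"],3).tolist(),round(d["score"],2)) for d in bot.recognise(c,n)[:3]])
        except Exception as e: print(n,e)
print(bot.get_t(),bot.get_ee_rot())
E
```

```text
pics
top 474.7183593950509 [ 0.327 -0.164  1.784]
cradle [([0.477, -0.161, 0.034], 0.72)]
leaf [([0.482, -0.251, 0.046], 0.72)]
handle [([0.478, -0.251, 0.046], 0.72), ([0.39, -0.562, 0.024], 0.31)]
carrier [([0.47, -0.715, 0.032], 0.97), ([0.484, -0.226, 0.044], 0.86)]
stage [([0.491, 0.098, 0.023], 0.66)]
pin [([0.493, 0.097, 0.018], 0.91), ([0.484, -0.226, 0.048], 0.27)]
tube_rack [([0.64, -0.04, 0.038], 0.91)]
timer [([0.392, -0.018, 0.013], 0.65)]
bottle [([0.646, 0.082, 0.076], 0.72)]
petri [([0.51, -0.532, 0.009], 0.78), ([0.489, 0.1, 0.022], 0.69), ([0.638, -0.038, 0.037], 0.2)]
beaker []
tape [([0.393, -0.564, 0.024], 0.73), ([0.476, -0.162, 0.038], 0.4)]
marker [([0.395, -0.477, 0.01], 0.47)]
scene 394.6647358422637 [-0.166 -0.891  0.778]
cradle [([0.454, -0.182, 0.036], 0.7)]
leaf []
handle [([0.468, -0.259, 0.049], 0.9)]
carrier [([0.471, -0.716, 0.032], 0.96), ([0.476, -0.229, 0.045], 0.95), ([0.45, -0.181, 0.036], 0.61)]
stage [([0.468, -0.259, 0.05], 0.7)]
pin [([0.479, 0.088, 0.019], 0.82), ([0.393, -0.47, 0.005], 0.53)]
tube_rack [([0.625, -0.053, 0.032], 0.72)]
timer [([0.391, -0.027, 0.016], 0.88)]
bottle [([0.636, 0.076, 0.048], 0.59)]
petri [([0.506, -0.531, 0.009], 0.84)]
beaker [([0.438, 0.346, 0.045], 0.64)]
tape [([0.392, -0.566, 0.02], 0.87)]
marker [([0.394, -0.469, 0.007], 0.76)]
1.4 [ 3.14153986e+00 -2.56829468e-05  2.71483116e+00]
```

Run:
```python
import cv2
im=cv2.imread("pics/top0.png"); cv2.imwrite("pics/top0b.png",cv2.resize(im[140:360,180:480] if 0 else im,(800,600),interpolation=cv2.INTER_CUBIC))
```

```text
(no output)
```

View pics/top0b.png

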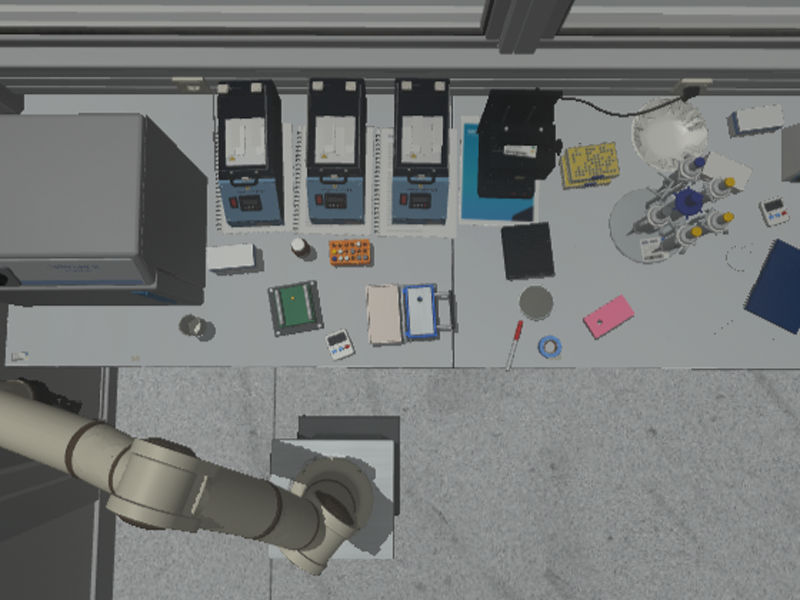

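View pics/scene0.png

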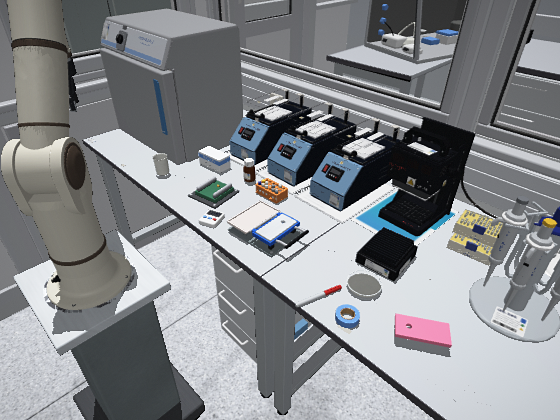

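Top view (800 px wide): white tray at (384,314), blue leaf at (421,312) with the handle to its right at (447,310), and the carrier's hole towards the image top (+x). The stage is at (293,308) with its pin at (293,299), so both x axes are roughly world +x. The pink decoy is at (608,317). Next I'll move over the cradle and stage and measure with the wrist camera.

Run:
```python
from h import *
for yaw in (np.pi,0):
  for p in [(0.30,0.30,0.4),(0.46,-0.2,0.40),(.48,-.33,.03),(.48,-.2,.16),(.48,.1,.04)]:
    q=bot.inverse_kinematics(p,[np.pi,0,yaw]); print(yaw,p,None if q is None else np.round(q,2))
Y=np.pi
bot.reach([0.30,0.30,0.4],[np.pi,0,Y]); 
bot.reach([0.44,0.09,0.38],[np.pi,0,Y]); im=shot("wrist","w1")
print("cam",(-np.array(im["R"]).T@im["t"]).round(3),np.round(im["R"],2).tolist())
for n in("stage","pin"): print(n,[(np.round(d["xyz"],4).tolist(),round(d["score"],2)) for d in bot.recognise("wrist",n)[:3]])
bot.reach([0.44,-0.22,0.40],[np.pi,0,Y]); im=shot("wrist","w2")
print("cam",(-np.array(im["R"]).T@im["t"]).round(3))
for n in("cradle","leaf","handle","carrier","hole"): print(n,[(np.round(d["xyz"],4).tolist(),round(d["score"],2)) for d in bot.recognise("wrist",n)[:3]])
print(bot.get_t(),bot.get_joints())
a=cv2.imread("pics/w1.png");b=cv2.imread("pics/w2.png")
cv2.imwrite("pics/w1b.png",cv2.resize(a,(800,600)));cv2.imwrite("pics/w2b.png",cv2.resize(b,(800,600)))
```

```text
3.141592653589793 (0.3, 0.3, 0.4) [-0.35 -0.07 -0.47  1.83 -0.03  1.37  0.76]
3.141592653589793 (0.46, -0.2, 0.4) [-0.04  0.07  0.43  1.7  -0.03  1.37  1.96]
3.141592653589793 (0.48, -0.33, 0.03) [ 0.49  0.62  0.09  1.86 -0.08  0.66  2.2 ]
3.141592653589793 (0.48, -0.2, 0.16) [ 0.22  0.33  0.15  1.96 -0.06  0.86  1.97]
3.141592653589793 (0.48, 0.1, 0.04) [-0.01  0.5  -0.3   2.08  0.26  0.6   1.08]
0 (0.3, 0.3, 0.4) [-0.83 -0.08 -0.02  1.84 -0.    1.37 -2.42]
0 (0.46, -0.2, 0.4) [-0.    0.07  0.39  1.7  -0.03  1.37 -1.18]
0 (0.48, -0.33, 0.03) [-0.15  0.9   1.01  1.89 -0.96  0.94 -0.24]
0 (0.48, -0.2, 0.16) [-0.07  0.36  0.5   1.97 -0.22  0.87 -1.03]
0 (0.48, 0.1, 0.04) [-0.42  0.49  0.19  2.09 -0.17  0.58 -1.68]
cam [0.358 0.092 0.522] [[-0.0, 1.0, -0.0], [0.95, 0.0, 0.31], [0.31, -0.0, -0.95]]
stage [([0.4855, 0.1001, 0.022], 0.72)]
pin [([0.4827, 0.1021, 0.0198], 0.63)]
cam [ 0.359 -0.218  0.542]
cradle [([0.4643, -0.16, 0.0371], 0.56)]
leaf [([0.4775, -0.2505, 0.0465], 0.86)]
handle [([0.4735, -0.2495, 0.0466], 0.72)]
carrier [([0.4794, -0.2281, 0.0451], 0.87)]
hole [([0.4786, -0.2264, 0.0472], 0.77)]
5.3 [ 0.22716725  0.0544892   0.18944656  1.714993   -0.01052371  1.3731805
  1.9909415 ]
```

View pics/w1b.png

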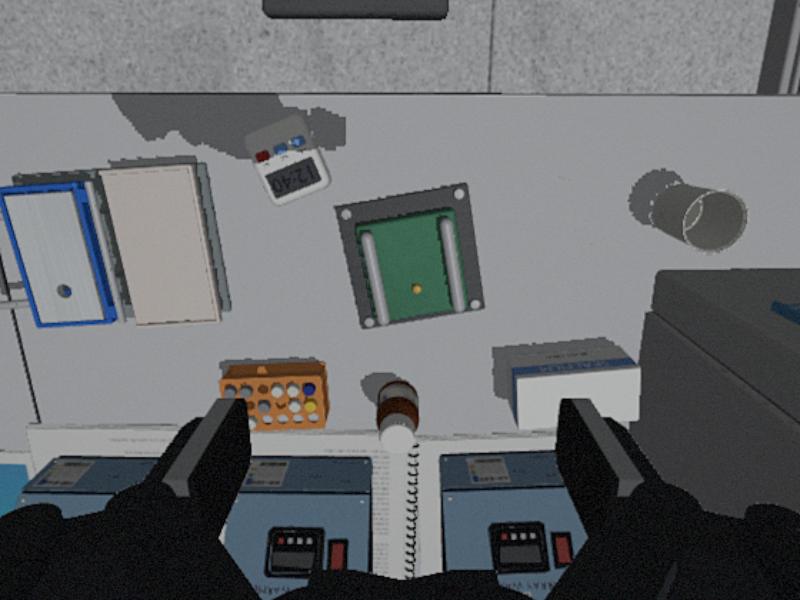

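View pics/w2b.png

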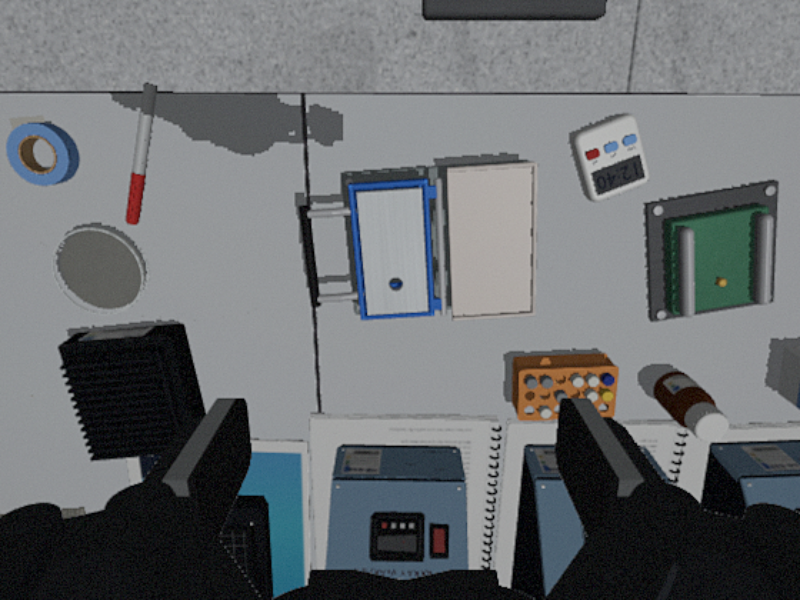

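Wrist views (right = +y, down = +x). In w2 (800 px) the tray corners are about (445,170)–(536,313), the leaf (350,186)–(436,314), the rod (302,198)–(318,304) and the hole (396,283). In w1 the pin is at (417,288) and the green block spans about (358,215)–(470,322). Next I'll fit poses from the colour masks.

```bash
cat > fit.py <<'E'
from h import *
def rect(im,mask,z,seed):
    mask=cv2.morphologyEx(mask.astype(np.uint8),cv2.MORPH_CLOSE,np.ones((3,3)))
    n,l,st,ce=cv2.connectedComponentsWithStats(mask)
    k=l[int(seed[1]),int(seed[0])]
    if k==0: k=1+np.argmin(np.hypot(*(ce[1:]-seed).T))
    c=max(cv2.findContours((l==k).astype(np.uint8),0,cv2.CHAIN_APPROX_NONE)[0],key=cv2.contourArea)[:,0]
    P=np.array([ray(im,u,v,z)[:2] for u,v in c],np.float32)*1000
    (cx,cy),(w,h),a=cv2.minAreaRect(P)
    if w<h: w,h,a=h,w,a+90
    a=(a+90)%180-90
    return round(cx,1),round(cy,1),round(w,1),round(h,1),round(a,2),len(c)
E
python3 - <<'E'
from fit import *
bot.reach([0.44,-0.22,0.40],[np.pi,0,np.pi]); im=shot("wrist","w3"); f=im["frame"]; hsv=cv2.cvtColor(f,cv2.COLOR_RGB2HSV).astype(int); H,S,V=hsv[...,0],hsv[...,1],hsv[...,2]
def s(x,y):return np.array([x*.7,y*.7])
print("leaf",rect(im,(H>105)&(H<130)&(S>150),.047,s(352,250)))
print("tray colour",hsv[int(240*.7),int(490*.7)],"table",hsv[int(250*.7),int(200*.7)])
t=hsv[int(240*.7),int(490*.7)]
print("tray",rect(im,(abs(H-t[0])<6)&(abs(S-t[1])<12)&(V>t[2]-30),.038,s(490,240)))
print("rod",rect(im,V<50,.046,s(309,250)))
print("hole dark", rect(im,((V<110)|((H>100)&(H<130)&(S>90))),.046,s(396,283)))
bot.reach([0.44,0.09,0.38],[np.pi,0,np.pi]); im=shot("wrist","w4"); f=im["frame"]; hsv=cv2.cvtColor(f,cv2.COLOR_RGB2HSV).astype(int); H,S,V=hsv[...,0],hsv[...,1],hsv[...,2]
print("block",rect(im,(H>60)&(H<95)&(S>90)|(S>150)&(H<30)&(V>90),.020,s(417,250)))
print("pin",rect(im,(H>12)&(H<28)&(S>130)&(V>110),.025,s(417,288)))
print("rails", [rect(im,(S<40)&(V>110)&(V<200),.036,p) for p in (s(375,278),s(452,265))])
E
```

```text
leaf (487.1, -304.9, 0.0, 0.0, 0.0, 1)
tray colour [ 15  15 173] table [110   5 150]
tray (474.8, -131.6, 150.4, 83.0, 3.85, 328)
rod (432.4, -214.4, 339.0, 334.1, 21.92, 1029)
hole dark (511.6, -225.8, 11.6, 11.1, 0.0, 24)
block (493.9, 101.2, 101.8, 95.2, 10.41, 507)
pin (515.5, 105.3, 7.0, 5.8, 89.9, 14)
rails [(529.7, 74.3, 730.8, 654.3, 76.46, 3055), (421.7, 142.2, 7.9, 7.6, 89.88, 18)]
```

```bash
cat >> h.py <<'E'
a=np.radians(3.85); XC=np.array([np.cos(a),np.sin(a),0]); YC=np.array([-np.sin(a),np.cos(a),0])
HG=np.array([.4782,-.1815,.042]); RC=[np.pi,0,np.pi+a]
b=np.radians(10.41); XS=np.array([np.cos(b),np.sin(b),0]); YS=np.array([-np.sin(b),np.cos(b),0])
PIN=np.array([.5148,.1052,.020]); RS=[np.pi,0,np.pi+b]
UP=np.array([0,0,1.])
E
python3 - <<'E'
from h import *
p=HG-.140*YC
bot.reach(p+UP*.09,RC)
print("guard",bot.move_linear(p-UP*.012,max_speed=.1,guard=8), bot.get_position())
w0=bot.get_width(); f=[]
bot.gripper_close(); print(w0,bot.get_width(),bot.get_gripper_force(),bot.get_wrist_force(),bot.get_position())
bot.move_linear(HG-.126*YC-UP*.012,max_speed=.03)
print(bot.get_width(),bot.get_gripper_force(),bot.get_wrist_force(),bot.get_position(),(HG-.126*YC).round(4),bot.get_t())
shot("wrist","g1")
E
```

```text
guard False [ 0.4881113  -0.32159352  0.03065229]
0.08538346954353086 0.007611496287952779 58.92422139644623 [-5.36653056 26.69354234 21.7644025 ] [ 0.48714837 -0.30777605  0.02963789]
0.007560375958541144 58.6431884765625 [1.77628358 0.08592986 1.69856001] [ 0.48709339 -0.30756433  0.03009954] [ 0.4867 -0.3072  0.042 ] 11.075
```

```bash
cat >> h.py <<'E'
def swing(d0,d1,n,off=.012,sp=.12):
    for d in np.linspace(d0,d1,n+1)[1:]:
        t=np.radians(d); bot.move_linear(HG-.126*np.cos(t)*YC+UP*(.126*np.sin(t)-off),RC,max_speed=sp)
        F=bot.get_wrist_force(); print(int(d),np.round(F,1),round(bot.get_width(),4))
E
python3 - <<'E'
from h import *
swing(0,180,12)
bot.pause(.3); print(bot.get_position(),bot.get_t())
swing(180,25,10)
bot.ungrasp(); bot.pause(.4); print(bot.get_t())
bot.move_linear(bot.get_position()+UP*.08,max_speed=.2)
bot.reach([0.40,-0.16,0.36],RC); shot("wrist","c1")
print("carrier",[(np.round(d["xyz"],4).tolist(),round(d["score"],2)) for d in bot.recognise("wrist","carrier")[:3]],bot.get_t())
a=cv2.imread("pics/c1.png");cv2.imwrite("pics/c1b.png",cv2.resize(a,(800,600)))
E
```

```text
15 [ 3.4 -1.2 -2.6] 0.0077
30 [ 2.8 -3.5  1.9] 0.0073
45 [ 1.  -6.7  4.8] 0.0074
60 [ 0.1 -9.1 10.2] 0.0076
75 [-3.5 -6.  20.3] 0.0075
90 [-3.7  0.3 21.9] 0.0073
105 [ 6.6  5.9 11.6] 0.0071
120 [11.1  1.3 -1.8] 0.0075
135 [ 6.3 -0.2 -2.3] 0.0076
150 [ 7.4 -0.4 -1.3] 0.0071
165 [ 5.9 -1.3 -1. ] 0.0071
180 [ 3.1 -1.4  7.4] 0.0074
[ 0.4699011  -0.05657697  0.03026745] 16.525
164 [ 1.7 -8.7 -4. ] 0.0073
149 [ -1.  -13.2  -9.2] 0.0076
133 [ -6.5 -12.4 -13.1] 0.0075
118 [  9.1  -9.9 -24. ] 0.007
102 [  7.4  -4.6 -20.1] 0.0074
87 [  2.7   0.7 -15.4] 0.0074
71 [ -3.1   2.5 -10.4] 0.0076
56 [-0.6  4.4 -8.8] 0.0074
40 [ 1.1  4.9 -4.3] 0.0071
25 [ 2.6  6.  -1.2] 0.0078
21.9917
carrier [([0.4682, -0.135, 0.0485], 0.8)] 23.6417
```

View pics/c1b.png

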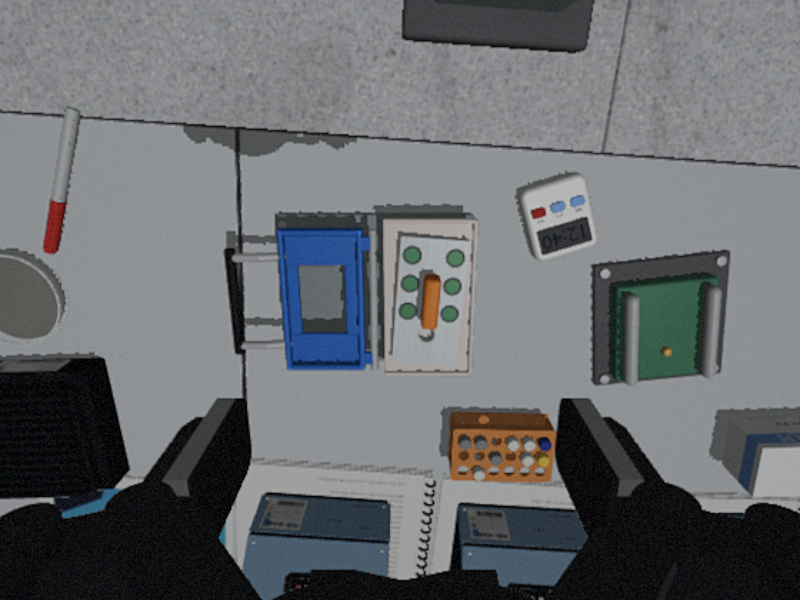

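The carrier lies face up on the tray with its orange rib at (430,301) and its hole at (426,335). The leaf is open, with its frame at (322,300), and the bystanders haven't moved. Next is a precise carrier fit.

Run:
```python
from fit import *
im=shot("wrist","c2"); f=im["frame"]; hsv=cv2.cvtColor(f,cv2.COLOR_RGB2HSV).astype(int); H,S,V=hsv[...,0],hsv[...,1],hsv[...,2]
print("metal",hsv[int(320*.7),int(448*.7)],hsv[int(250*.7),int(434*.7)],"tray",hsv[int(300*.7),int(391*.7)])
m=(((S<12)|(H>60))&(V>100)|(S>60)|((V<120)))
reg=np.zeros_like(m); 
c=[proj(im,HG+x*XC+y*YC-UP*.002) for x,y in((-.07,.014),(.07,.014),(.07,.086),(-.07,.086))]
r=np.zeros(m.shape,np.uint8); cv2.fillPoly(r,[np.int32(c)],1)
cv2.imwrite("pics/m.png",np.uint8(m&(r>0))*255)
print("carrier",rect(im,m&(r>0),.046,np.array([448,320])*.7))
print("rib",rect(im,(H<18)&(S>170),.066,np.array([430,301])*.7))
g=((H>50)&(H<95)&(S>80)&(r>0)).astype(np.uint8)
n,l,st,ce=cv2.connectedComponentsWithStats(g); W=np.array([ray(im,*ce[i],.046)[:2]*1000 for i in range(1,n) if st[i,4]>25]); print(W.round(1).tolist(),W.mean(0).round(1))
d=bot.recognise("wrist","hole"); print([(np.round(k["xyz"],4),k["score"]) for k in d[:2]])
print("expected centre",(HG+.046*YC).round(4),bot.get_t())
```

```text
metal [68 95 99] [105  12 173] tray [ 15  12 167]
carrier (472.3, -132.3, 138.3, 72.4, 3.85, 369)
rib (465.9, -132.3, 48.2, 13.5, -0.43, 88)
[[430.5, -150.6], [430.8, -112.6], [456.5, -150.9], [456.8, -113.0], [482.5, -151.2], [482.8, -113.0]] [ 456.7 -131.9]
[(array([ 0.4675, -0.1319,  0.0503]), 0.87), (array([ 0.4774, -0.2315,  0.0377]), 0.7)]
expected centre [ 0.4751 -0.1356  0.042 ] 23.7417
```

Run:
```python
from h import *
c=np.radians(-0.6); R1=[np.pi,0,np.pi+c]; p=np.array([.4666,-.1320,.052])
bot.reach(p+UP*.07,R1); print(bot.move_linear(p,max_speed=.1,guard=10)); bot.gripper_close()
print(bot.get_width(),bot.get_gripper_force(),bot.get_position())
bot.move_linear(p+UP*.11,max_speed=.12); print(bot.get_width(),bot.get_wrist_force(),bot.get_t())
im=shot("wrist","p1")
q=PIN-.052*XS
bot.reach([q[0],q[1],.16],RS); im=shot("wrist","p2")
print(bot.move_linear([q[0],q[1],.075],RS,max_speed=.12)); im=shot("wrist","p3"); print("pin px",proj(im,PIN),bot.get_t())
a=cv2.imread("pics/p3.png");cv2.imwrite("pics/p3b.png",cv2.resize(a,(800,600)))
```

```text
False
0.012375426640346517 60.16510248184204 [ 0.46680067 -0.13204502  0.05234499]
0.012481962782269845 [-0.43288993 -0.02411789 -1.70836536] 27.2917
False
pin px [282.46485617 311.03931746] 29.2083
```

View pics/p3b.png

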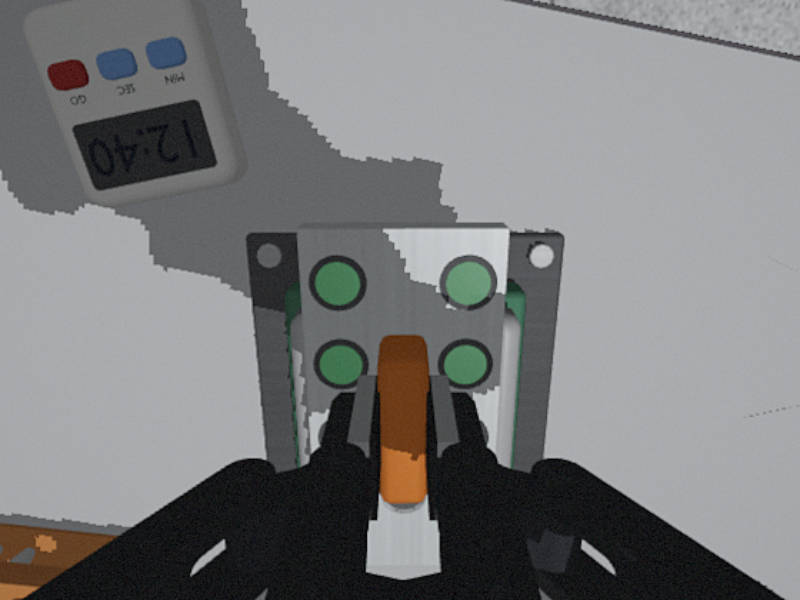

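The carrier is held straight: its end spans columns 298–508 (middle 403), against 247–563 (middle 405) for the stage foot, so it's centred within about 1 mm. Lowering now.

Run:
```python
from h import *
q=PIN-.052*XS
g=bot.move_linear([q[0],q[1],.0405],RS,max_speed=.05,guard=8)
print(g,bot.get_position(),bot.get_wrist_force().round(1) if hasattr(bot.get_wrist_force(),'round') else 0)
```

```text
True [0.46240389 0.09567906 0.04052476] [-1.5  0.3  6.3]
```

Run:
```python
from fit import *
bot.ungrasp(); bot.pause(.5)
p=bot.get_position(); print(bot.get_wrist_force()); bot.move_linear(p+UP*.09,max_speed=.15)
v=PIN-.09*XS; bot.reach([v[0],v[1],.30],RS); im=shot("wrist","r1")
print([(n,[(np.round(d["xyz"],4).tolist(),round(d["score"],2)) for d in bot.recognise("wrist",n)[:2]]) for n in("hole","carrier")],bot.get_t())
f=im["frame"]; hsv=cv2.cvtColor(f,cv2.COLOR_RGB2HSV).astype(int); H,S,V=hsv[...,0],hsv[...,1],hsv[...,2]
print("rib",rect(im,(H<18)&(S>170),.055,proj(im,PIN-.052*XS+UP*.03)))
print("pin/hole px",proj(im,PIN)/.7,proj(im,PIN-.016*XS+UP*.015)/.7)
a=cv2.imread("pics/r1.png");cv2.imwrite("pics/r1b.png",cv2.resize(a,(800,600)))
```

```text
[-0.47896585 -0.03310545 -0.54096684]
[('hole', [([0.4657, 0.0978, 0.0335], 0.94)]), ('carrier', [([0.4672, 0.0927, 0.0338], 0.97), ([0.4875, 0.1049, 0.0071], 0.15)])] 32.7
rib (460.1, 94.6, 46.2, 12.0, 10.66, 99)
pin/hole px [402.85444169 332.16495857] [402.83769567 320.89386922]
```

View pics/r1b.png

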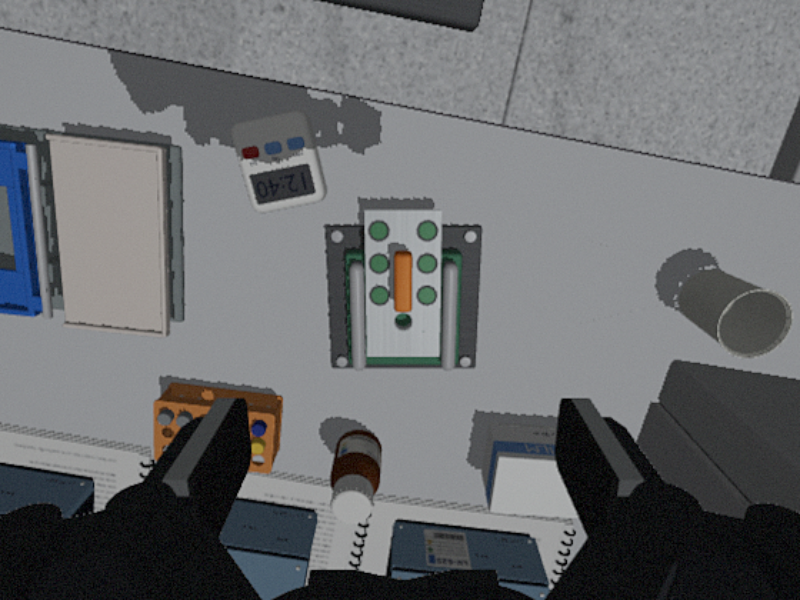

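The carrier lies between the rails, let go: its hole at (403,321) is where a 16 mm short placement should appear. Now the push from its -x end with closed fingers.

Run:
```python
from h import *
P=lambda d,z:[*(PIN+d*XS)[:2],z]
for d in(-.140,-.135,-.1): print(d,P(d,.015),bot.inverse_kinematics(P(d,.015),RS) is not None)
bot.gripper_close(); print(bot.get_width())
try:
    bot.reach(P(-.14,.12),RS); bot.move_linear(P(-.14,.015),RS,max_speed=.1); D=-.14
except bot.PlanningError as e: print(e); raise SystemExit
g=bot.move_linear(P(-.122,.015),RS,max_speed=.04,guard=10); print(g,bot.get_wrist_force())
for d in np.arange(-.119,-.0955,.003):
    g=bot.move_linear(P(d,.015),RS,max_speed=.02,guard=12)
    print(round(d,3),g,np.round((np.array(bot.get_position())-PIN)@XS,4),np.round(np.array(bot.get_wrist_force())@np.c_[XS,YS,UP],1))
    if g: break
print(bot.get_t())
```

```text
-0.14 [np.float64(0.37710440709822113), np.float64(0.07990328686513642), 0.015] True
-0.135 [np.float64(0.38202210684471327), np.float64(0.08080674090566727), 0.015] True
-0.1 [np.float64(0.41644600507015794), np.float64(0.08713091918938316), 0.015] True
-8.95521373896462e-05
False [-0.20625872  0.06987936  0.65724185]
-0.119 False -0.119 [-0.1  0.6 -0.4]
-0.116 False -0.1158 [-0.8  0.  -0.7]
-0.113 False -0.113 [-0.8 -0.   0.5]
-0.11 False -0.1096 [-0.3  0.2  0.4]
-0.107 False -0.1066 [-0.7  1.   1. ]
-0.104 False -0.1034 [-0.   0.2  0.2]
-0.101 False -0.1005 [ 0.2 -0.1  0.9]
-0.098 False -0.0976 [-0.6 -0.   0.1]
38.4417
```

Run:
```python
from fit import *
im=shot("wrist","n1"); hsv=cv2.cvtColor(im["frame"],cv2.COLOR_RGB2HSV).astype(int); H,S,V=hsv[...,0],hsv[...,1],hsv[...,2]
m=(H<18)&(S>170); print(m.sum()); 
print("rib",rect(im,m,.052,proj(im,PIN-.036*XS+UP*.03)), (PIN-.036*XS)*1000)
a=cv2.imread("pics/n1.png");cv2.imwrite("pics/n1b.png",cv2.resize(a,(800,600)))
```

```text
300Traceback (most recent call last):
  File "<stdin>", line 4, in <module>
  File "fit.py", line 5, in rect
    k=l[int(seed[1]),int(seed[0])]
      ~^^^^^^^^^^^^^^^^^^^^^^^^^^^
IndexError: index 466 is out of bounds for axis 0 with size 420
```

Run:
```python
from fit import *
P=lambda d,z:[*(PIN+d*XS)[:2],z]
bot.move_linear(P(-.125,.015),RS,max_speed=.08); bot.move_linear(P(-.125,.12),RS,max_speed=.2)
bot.reach(P(-.09,.30),RS); im=shot("wrist","n2"); hsv=cv2.cvtColor(im["frame"],cv2.COLOR_RGB2HSV).astype(int); H,S,V=hsv[...,0],hsv[...,1],hsv[...,2]
m=(H<18)&(S>170); s=proj(im,PIN-.036*XS+UP*.03)
r=rect(im,m,.050,s); d=(np.array(r[:2])/1000-PIN[:2]); print("rib",r,"along",d@XS[:2],"across",d@YS[:2]); print(proj(im,PIN+UP*.006)/.7, proj(im,PIN+UP*.01)/.7,bot.get_t())
a=cv2.imread("pics/n2.png");cv2.imwrite("pics/n2b.png",cv2.resize(a[100:310,160:440],(800,600),interpolation=cv2.INTER_CUBIC))
```

```text
rib (479.6, 98.6, 49.2, 11.3, 10.44, 98) along -0.03581316554880513 across -0.00013104722003245538
[403.04433809 335.78166711] [403.03893852 337.62861174] 40.4583
```

View pics/n2b.png

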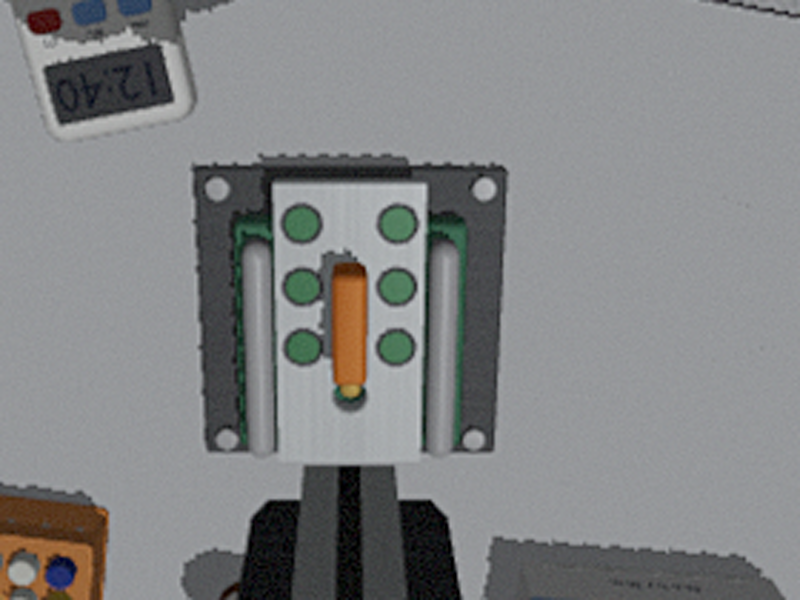

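The pin shows inside the hole at (350,388), and the rib lies at -35.8 mm along the stage, where -36 is expected when seated. To confirm it's flat, I'll fit the six windows plus tilt.

Run:
```python
from fit import *
from scipy.optimize import least_squares
im=bot.get_image("wrist")
def win(f,tag):
    hsv=cv2.cvtColor(f,cv2.COLOR_RGB2HSV).astype(int); H,S=hsv[...,0],hsv[...,1]
    m=((H>50)&(H<95)&(S>80)).astype(np.uint8); n,l,st,ce=cv2.connectedComponentsWithStats(m)
    return np.array([ce[i] for i in range(1,n) if 60<st[i,4]<400 and max(st[i,2:4])<1.6*min(st[i,2:4])])
M=[(x,y) for x in(-.042,-.016,.010) for y in(-.019,.019)]
def model(p):  # hole offset along, across, yaw, tilt(+x up), z of underside at hole
    al,ac,yw,ti,z=p; c,s=np.cos(b+yw),np.sin(b+yw); X=np.array([c*np.cos(ti),s*np.cos(ti),np.sin(ti)]);Y=np.array([-s,c,0]);Z=np.cross(X,Y)
    h=PIN+al*XS+ac*YS+UP*z
    return [proj(im,h+(x-.03)*X+y*Y+.010*Z) for x,y in M]
for nm,f in(("r1",cv2.imread("pics/r1.png")[:,:,::-1].copy()),("now",im["frame"])):
    W=win(f,nm); W=W[np.hypot(*(W-np.array([280,190])).T)<60]; print(nm,len(W))
    def res(p):
        m=np.array(model(p)); return np.concatenate([min((w-q for w in W),key=lambda d:d@d) for q in m])
    for p0 in ([-.016,0,0,.085,.006],[0,0,0,0,0]):
        r=least_squares(res,p0,x_scale=[.001,.001,.01,.01,.001]); print(r.x.round(4),round(r.cost,3))
    for ti,z in((0,0),(.085,.005)):
        r=least_squares(lambda q:res([q[0],q[1],q[2],ti,z]),[-.016 if nm=="r1" else 0,0,0]); print(" fixed",ti,z,r.x.round(4),round(r.cost,3))
print(bot.get_t())
```

```text
r1 7
[-0.0181 -0.0006  0.0002  0.1083  0.0042] 0.054
[-1.980e-02 -7.000e-04 -2.300e-03 -7.492e-01 -2.920e-02] 76.267
 fixed 0 0 [-0.019  -0.0006  0.0001] 0.52
 fixed 0.085 0.005 [-0.0186 -0.0006  0.0002] 0.075
now 6
[-2.79e-02 -4.00e-04  1.00e-04 -7.77e-01 -2.79e-02] 74.187
[ 0.0008 -0.0004 -0.0001  0.0045  0.001 ] 0.006
 fixed 0 0 [ 0.001  -0.0004 -0.0001] 0.02
 fixed 0.085 0.005 [ 0.0013 -0.0004 -0.    ] 0.479
40.5083
```

The fit tells the tilted placing (0.11 rad) apart from the present pose: flat (0.005 rad), hole within 1 mm of the pin. Handing in.

Run:
```python
from rig import bot
print(bot.sign_off())
```

```text
the job is handed in; nothing more can be done
None
```

The job is handed in at about 40.5 s; I saw no verdict, but the last camera fit put the carrier face up and flat on the stage (tilt about 0.005 rad) with its hole within about 1 mm of the pin, and the leaf was open and no bystander looked moved in the pictures I viewed.

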